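Shift the tray rocker into third

ROBOT

A 6-joint arm with a two-finger parallel gripper is mounted at the origin on the work surface. World frame = base frame: x ahead of the robot, y to its left, z up, the work surface at z = 0. Lengths are in m, angles in rad, forces in N, time in s.
With the tool pointing down it reaches from about 0.325 to 0.75 m from the base axis. Payload 7.6 kg.
Tool frame: the origin (TCP) lies on the front face of the gripper's body, between the roots of the fingers; the fingertips stand 73 mm ahead of it and the grasp point (between the pads) lies 54 mm ahead of it (tip_reach is the distance from the TCP to the fingertips, in m); z points along the fingers, x is the direction in which the jaws open and shut, and the axes are right-handed (so a half turn about z gives the same grasp; the last joint's range is limited). The gripper opens to 85 mm and grips with 20 to 120 N. Pads are 22 mm wide; open, the fingers measure 114 mm over their backs; the gripper's body (76 mm by 85 mm) begins 54 mm behind the grasp point. The pads swing forward as they close: fully open they stand 13 mm farther back than shut.
Start: joints at [1.214, 0.052, 1.401, -0, 1.689, -0.07], TCP at [0.148, 0.504, 0.304] pointing down, gripper open.
Joint ranges: [-2.9, 2.9], [-0.91, 2.17], [0.12, 2.37], [-1.06, 4.2], [0.26, 2.73], [-2.93, 2.93]. Speed limits (rad/s): [2.57, 2.57, 3.01, 3.14, 3.14, 3.14].

INTERFACE

Orientations are given as a 3x3 rotation matrix whose columns are the frame's x, y, z axes.
In Python, from bench import sense, capture, get_calibration, finish_job, boxes_of, spot_point, tip_reach gives the robot as it stands.
- The arm moves only by the tool apply_moves, never from a script. Its argument "targets" is a list of rows, each a list of 5 numbers: the opening, from -1 (shut) to 1 (fully open), then the shift along the tool's x, y, z in cm, then the turn about the tool's z in rad. A call has 1 to 12 rows; each row shifts and turns the commanded pose from where the row before left it, along the tool's axes as they then stand; what a row does not reach is not made up. A row lasts 1/12 s, in which the tool goes at most 41.7 mm and 7.16 degrees, less where a joint would pass 70% of its speed; a pose out of reach is approached as far as the arm can. A call is refused whole if a number of a shift passes 4.17 or a number of a turn 0.125, either way. A call with a gripper value outside its range is refused whole. The fingers move at their own pace and stop on an object; "force" is the grip in N (left out, the last holds). Time passes only in rows, so rows that do not move let the fingers close. It gives the time, the measured TCP pose, the force and the opening at its end, in the units of the state.
- sense(): the state, without advancing time (a new reading comes with each control period).
- capture(name): name is "side" or "top"; returns the picture (400x640x3 uint8, red, green, blue); there is no depth.
- get_calibration(name): a dict with "mtx" (3x3 intrinsics, pixels), "cam_to_world" (4x4, takes a point from camera to world coordinates). Camera axes: x right, y down, z forward; pixel columns grow to the right and rows downward; lengths in m; the calibration is good to about 2 mm. A picture is of the moment at which its call begins. get_calibration takes no time and is no camera call.
- finish_job(): hands the job in, once; it reports no verdict.
Trained networks look in the newest picture that a camera, given by its name, has taken for a name from the list of things; names that differ only in an ending like _2 or _b are one class to them, and where a whole thing is asked for, a point or a joint stands for the part that bears it (a point fixed in the world has none). Each returns a list of dicts, best first, with "confidence" (0 to 1); they miss things now and then, are a little off and sometimes report something else, mostly with a low value. They report only what shows in the picture. A call takes as long as a camera call.
- boxes_of(label, camera): "point" ([x, y, z] in m, in the coordinates of the camera as it stood for that picture, good to about 4 mm: the middle of the surface that is visible of it).
- spot_point(label, camera): "point" ([x, y, z] in m, in the coordinates of the camera as it stood for that picture, good to about 4 mm: a listed point, or the origin of a listed thing).
The state is a dict: "time": time; "joint_pos": joint angles; "dq": joint speeds; "joint_efforts": joint torques, N m; "position": TCP position; "orientation": TCP orientation; "ft_force": force on the tool from outside, world axes, zero at the start; "wrist_torque": the same for the moment, N m; "opening": opening from 0.0 (shut) to 1.0 (fully open).
Only numpy, scipy, OpenCV 4.12 (cv2) and the standard library are available. Lean on these libraries where they do the work, as an engineer would, in place of code of your own. Each camera call takes 0.05 s, during which the arm holds its last target.

TASK

The tray rocker is switched off and its gearstick has been left somewhere along the left-hand slot of the H-shaped gate (as seen from the robot: first is forward-left, second back-left, third forward-right, fourth back-right; forward is away from the robot). Put it in third for the next wash: with the fingertips push the knob to the cross channel, across to the right and then forward until it is fully home, and take the hand away. Only push the knob, gently: do not grip it or force it, and leave the tray, wash bottle, jar and brush where they are.

Things in the scene. Friction and masses are not known exactly. Their poses are not given: they have to be found in the camera images.
- gate (a point): centre of the H-shaped gate, on top of its 110 x 84 mm steel plate, 112 mm above the bench. x = forward along the slots (away from the robot), y = left across the gate, z = up. Two 14 mm wide slots run along x, centrelines 14 mm left and right of the centre, joined by one 14 mm wide cross channel along y through the centre; the corners of the steel tongues between the slots are rounded
- rocker: tray rocker, fixed to the bench; origin on the bench under the gate, axes as the gate's. Cream gearbox 170 mm (x) by 140 mm (y), 104 mm high, centred on the origin; grey motor behind it (to x = 230 mm, below 112 mm); to the left an aluminium platform, y = 130 to 500 mm, x = -145 to 145 mm, top at 124 mm
- knob (a point): centre of the gearstick's grey plastic ball knob, 40 mm in diameter, on a 10 mm steel stick. The stick swings about a pivot 60 mm below the gate point; the knob's centre is 165 mm from the pivot, so 104 mm above the gate plate when upright and at least 90 mm above it when leaning. z points up along the stick
- stick_fore (a joint): forward lean of the stick, rad: 0 = at the cross channel, +0.34 = fully home in a forward slot (first or third), -0.34 = home in a back slot (second or fourth). The knob moves 165 mm per rad, 55 mm each way. About 3 N at the knob moves it; it stays where it is left (no spring); slightly yielding stops at both ends
- stick_across (a joint): sideways lean of the stick, rad: +0.24 = in the right-hand slot (third, fourth), -0.24 = in the left-hand slot (first, second). The knob moves 165 mm per rad, 40 mm each way, at about 3 N, and stays where it is left. The gate lets it cross only with stick_fore within about 0.04 of 0 (the rounded corners lead it in from about 0.1)
- tray: bystander: loose white enamel tray with a dark blue rim, 230 x 310 x 45 mm, 0.7 kg, standing on the rocker's aluminium platform; origin at the centre of its underside, 124 mm above the bench
- wash_bottle: bystander: loose white plastic wash bottle, 64 mm in diameter, 160 mm to its cap, with a thin bent spout up to 189 mm high that reaches 58 mm out along its x axis, standing on the bench to the right of the gearbox; origin at the centre of its underside
- jar: bystander: loose amber glass jar with black lid, 60 mm in diameter and 85 mm tall, standing on the bench at the gearbox's front right; origin at the centre of its underside
- brush: bystander: loose grey toothbrush-like cleaning brush, 170 mm long and 16 mm high, lying on the bench in front of the gearbox; origin on its underside, at mid-length

How it is judged:
On the way:
1. the stick has been taken across to the right-hand side of the cross channel, not yet in third (value of joint stick_across above 0.15 rad and value of joint stick_fore below 0.2 rad), for 0.1 s.
At the end, for the whole second after the job is handed in: the gearstick rests at the forward end of the right-hand slot (stick_across above 0.18 rad, stick_fore above 0.29 rad, that is the knob within 8 mm of fully home), and the tray, wash bottle, jar and brush stand within 30 mm of where they were (value of joint stick_across above 0.18 rad and value of joint stick_fore above 0.29 rad and velocity of joint stick_fore between -0.05 and 0.05 rad/s and distance of each of tray, wash_bottle, jar, brush from where it was at the start of the episode below 0.03 m and angle between each of wash_bottle, jar's own z axis and vertical below 0.3 rad); the robot touches nothing.
It fails at once if the knob is gripped or forced (more than 35 N between fingers and stick) (contact force between the fingers and stick_fore above 35 N).
It fails at once if the tray is lifted or shoved by more than 30 mm (distance of tray from where it was at the start of the episode above 0.03 m).
It fails at once if the wash bottle is picked up or shoved by more than 30 mm (distance of wash_bottle from where it was at the start of the episode above 0.03 m).
It fails at once if the jar is picked up or shoved by more than 30 mm (distance of jar from where it was at the start of the episode above 0.03 m).
It fails at once if the brush is picked up or shoved by more than 30 mm (distance of brush from where it was at the start of the episode above 0.03 m).
It also fails if it takes over 58 s, if anything falls off the work surface, if the arm or the gripper's body presses on something with over 40 N, if the wrist force passes 120 N, or if a joint passes its speed limit or range.

## Working session

There is one attempt and no reset: what is moved stays moved. The work goes in short steps, Python scripts to look and compute and a tool call to move; the robot and the scene stay as the last step left them, time stands still between calls to the robot, and variables do not carry over. Pictures are saved under pics/ and viewed, and the job is handed in when it is done.

Besides the shell and the picture viewer there is one more tool, called after ">>>" as a command line: name --pt "numbers of a row" for each row, then --argument value for the rest. apply_moves: Moves the arm, as the interface text tells. Its arguments: {"type":"object","properties":{"targets":{"type":"array"},"force":{"type":"number"}},"required":["targets"]}

```bash
mkdir -p pics; ls
cat > h.py <<'E'
import numpy as np, cv2
from bench import *
def tw(c,p):
    T=np.array(get_calibration(c)["cam_to_world"]); return (T@np.append(p,1))[:3]
def px(c,P):
    k=get_calibration(c); T=np.linalg.inv(np.array(k["cam_to_world"])); q=np.array(k["mtx"])@(T@np.append(P,1))[:3]; return q[:2]/q[2]
E
python3 - <<'E'
from h import *
for c in("side","top"):
    im=np.array(capture(c)); cv2.imwrite(f"pics/{c}0.png",im[:,:,::-1])
    for f,l in((spot_point,"gate"),(spot_point,"knob"),(boxes_of,"knob"),(spot_point,"rocker"),(spot_point,"wash_bottle"),(spot_point,"jar")):
        for r in f(l,c)[:2]: p=tw(c,r["point"]);print(c,f.__name__,l,round(r["confidence"],2),p.round(4),px(c,p).round(), [k for k in r if k not in("point","confidence")])
s=sense();print(s); print(tip_reach)
E
```

```text
pics
side call gate 0.77 [ 0.5652 -0.0436  0.1116] [355. 248.] []
side call gate 0.34 [ 0.5653 -0.0411 -0.0014] [352. 279.] []
side call knob 0.96 [ 0.6151 -0.0206  0.2027] [374. 204.] []
side call knob 0.27 [0.6716 0.2469 0.1211] [343. 159.] []
side call knob 0.84 [ 0.6028 -0.0335  0.2041] [372. 209.] []
side call rocker 0.95 [ 0.566  -0.0382 -0.0047] [351. 279.] []
side call wash_bottle 0.68 [ 0.5397 -0.2338 -0.002 ] [382. 356.] []
side call wash_bottle 0.32 [ 0.5675 -0.0422 -0.006 ] [353. 281.] []
side call jar 0.96 [ 0.3889 -0.1375 -0.0017] [295. 341.] []
top call gate 0.59 [ 0.5663 -0.0445  0.1089] [359. 176.] []
top call gate 0.46 [0.6745 0.2394 0.123 ] [231. 126.] []
top call knob 0.62 [0.6751 0.2387 0.1259] [231. 125.] []
top call knob 0.58 [ 0.6165 -0.0238  0.2089] [356. 141.] []
top call knob 0.82 [ 0.611  -0.0244  0.2187] [357. 142.] []
top call wash_bottle 0.59 [ 5.345e-01 -2.340e-01 -3.000e-04] [426. 198.] []
top call jar 0.67 [ 0.3903 -0.141  -0.0024] [392. 255.] []
{'time': 0.7, 'joint_pos': array([ 1.21369578e+00,  5.21803224e-02,  1.40070598e+00, -1.33142761e-05,
        1.68859101e+00, -7.02978625e-02]), 'dq': array([ 0.0003419 , -0.00140539, -0.0002832 , -0.00139308, -0.00029005,
        0.00040845]), 'joint_efforts': array([ 2.35903055e-03, -3.81463730e+01, -3.60249853e+01,  6.90621141e-05,
        1.75678551e-04,  5.44979486e-06]), 'position': array([0.14849915, 0.50357206, 0.30393062]), 'orientation': array([[ 2.82888461e-01,  9.59152812e-01,  5.27069738e-05],
       [ 9.59152806e-01, -2.82888465e-01,  1.03444307e-04],
       [ 1.14129092e-04,  2.12908412e-05, -9.99999993e-01]]), 'ft_force': array([-0.97004365, -0.27680981,  0.0261413 ]), 'wrist_torque': array([ 0.00358381,  0.02271832, -0.03097282]), 'opening': 0.9965356153671131}
0.0726
```

View pics/side0.png

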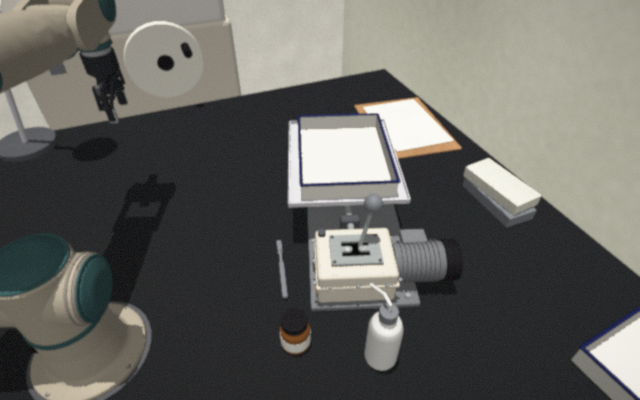

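View pics/top0.png

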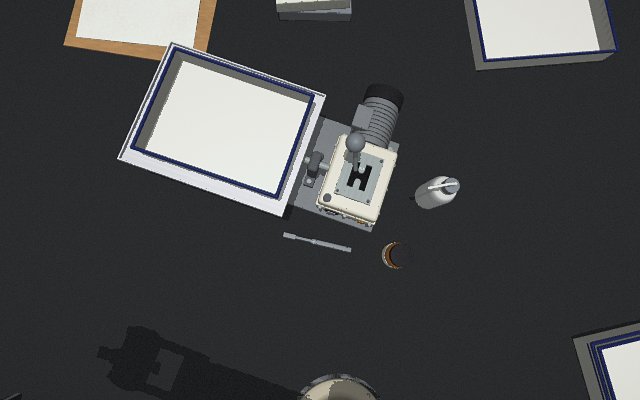

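Run:
```python
from h import *
im=cv2.imread("pics/top0.png")
G=np.array([.566,-.043,.112])
def loc(yaw,x,y,z): c,s=np.cos(yaw),np.sin(yaw); return G+[c*x-s*y,s*x+c*y,z]
outs=[]
for yaw in(-.25,-.32,-.39):
    o=cv2.resize(im[80:240,270:430],None,fx=2.4,fy=2.4,interpolation=cv2.INTER_CUBIC)
    def d(pts,col):
        q=np.array([(px("top",loc(yaw,*p))-[270,80]+.5)*2.4 for p in pts]).astype(int); cv2.polylines(o,[q],True,col,1)
    d([(a*.055,b*.042,0) for a,b in((1,1),(1,-1),(-1,-1),(-1,1))],(0,0,255))
    d([(a*.085,b*.07,-.008) for a,b in((1,1),(1,-1),(-1,-1),(-1,1))],(0,255,0))
    outs.append(o)
cv2.imwrite("pics/fit.png",np.hstack(outs)[:,:]); print(np.hstack(outs).shape)
```

```text
(384, 1152, 3)
```

```bash
python3 -c "
import cv2;a=cv2.imread('pics/fit.png');print(a.shape);cv2.imwrite('pics/fit1.png',cv2.resize(a,(798,int(a.shape[0]*798/a.shape[1]))))"
```

```text
(384, 1152, 3)
```

View pics/fit1.png

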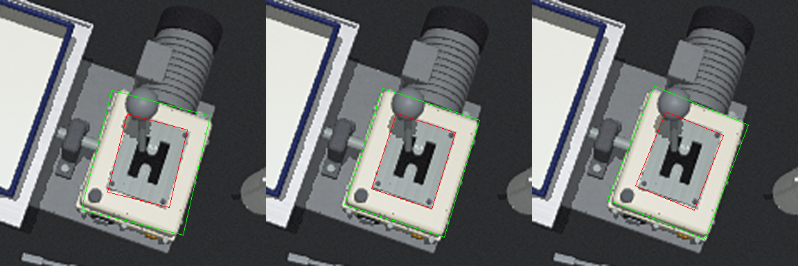

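```bash
cat >> h.py <<'E'
def loc(g,x,y,z): c,s=np.cos(g[2]),np.sin(g[2]); return np.array([g[0]+c*x-s*y,g[1]+s*x+c*y,.112+z])
E
python3 - <<'E'
from h import *
from scipy.optimize import differential_evolution
k=get_calibration("top");K=np.array(k["mtx"]);Ti=np.linalg.inv(np.array(k["cam_to_world"]))
im=cv2.imread("pics/top0.png");g=cv2.GaussianBlur(im[:,:,0].astype(np.float32),(0,0),1.0)
L=cv2.magnitude(cv2.Sobel(g,cv2.CV_32F,1,0),cv2.Sobel(g,cv2.CV_32F,0,1)); L=np.minimum(L,150)
def rect(a,b,z,cx=0,cy=0):
    t=np.linspace(-.85,.85,40);o=np.ones(40)
    return np.vstack([np.c_[cx+t*a,cy+b*o,z*o],np.c_[cx+t*a,cy-b*o,z*o],np.c_[cx-a*o,cy+t*b,z*o]])
P=np.vstack([rect(.055,.042,0),rect(.085,.07,-.008)])
# slot outer side walls
for y in(.021,-.021):
    t=np.linspace(-.025,.025,25);P=np.vstack([P,np.c_[t,0*t+y,0*t]])
def cost(g3):
    W=loc(g3,P[:,0],P[:,1],P[:,2]*1) if 0 else np.c_[g3[0]+np.cos(g3[2])*P[:,0]-np.sin(g3[2])*P[:,1],g3[1]+np.sin(g3[2])*P[:,0]+np.cos(g3[2])*P[:,1],.112+P[:,2]]
    q=(K@(Ti[:3,:3]@W.T+Ti[:3,3:])).T;q=(q[:,:2]/q[:,2:]).astype(np.float32)
    return -cv2.remap(L,q[:,0],q[:,1],cv2.INTER_LINEAR).mean()
r=differential_evolution(cost,[(.55,.585),(-.06,-.025),(-.45,-.15)],seed=1,popsize=30);print(r.x,r.fun)
o=cv2.resize(im[80:240,270:430],None,fx=3.6,fy=3.6,interpolation=cv2.INTER_CUBIC)
for a,b,z in((.055,.042,0),(.085,.07,-.008)):
    q=np.array([(px("top",loc(r.x,s*a,t*b,z))-[270,80]+.5)*3.6 for s,t in((1,1),(1,-1),(-1,-1),(-1,1))]).astype(int);cv2.polylines(o,[q],True,(0,0,255),1)
cv2.imwrite("pics/fit2.png",o)
for kn in([.6151,-.0206,.2027],[.6165,-.0238,.2089]):
    d=np.array(kn[:2])-r.x[:2];c,s=np.cos(r.x[2]),np.sin(r.x[2]);print("knob local",c*d[0]+s*d[1],-s*d[0]+c*d[1])
E
```

```text
[ 0.56718092 -0.04415905 -0.32816874] -118.96356201171875
knob local 0.03776851849810266 0.037746597026787974
knob local 0.04012519844891206 0.03516860175730954
```

View pics/fit2.png

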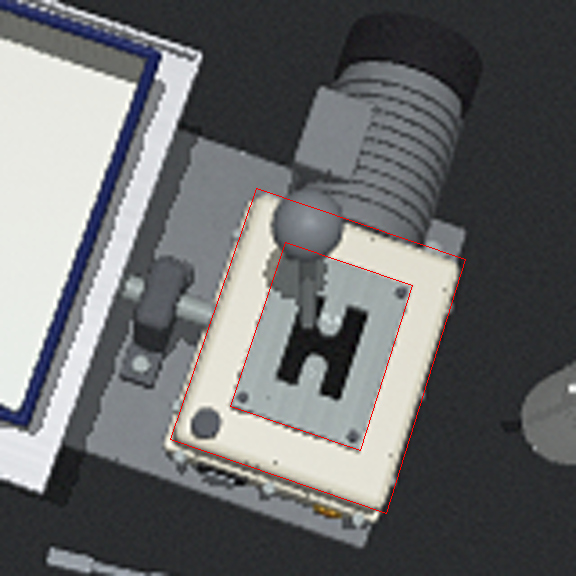

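>>> apply_moves --pt "-1 0 0 -3 0.041" --pt "-1 0 0 -3 0" --pt "-1 -1.4 2.8 0 0" --pt "-1 -1.4 2.8 0 0" --pt "-1 -1.4 2.8 0 0" --pt "-1 -1.4 2.8 0 0" --pt "-1 -1.4 2.8 0 0" --pt "-1 -1.4 2.8 0 0" --pt "-1 -1.4 2.8 0 0" --pt "-1 -1.4 2.8 0 0" --pt "-1 -1.4 2.8 0 0" --pt "-1 -1.4 2.8 0 0" --force 20

```text
time: 1.7
position: [0.3693, 0.2796, 0.3641]
orientation: [[0.322, 0.947, 0.0], [0.947, -0.322, 0.0], [0.001, 0.0, -1.0]]
ft_force: [0.2, 0.9, -0.3]
opening: 0.001
```

>>> apply_moves --pt "-1 -1.4 2.8 0 0" --pt "-1 -1.4 2.8 0 0" --pt "-1 -1.4 2.8 0 0" --pt "-1 -1.4 2.8 0 0" --pt "-1 -1.4 2.8 0 0" --pt "-1 -1.4 2.8 0 0" --pt "-1 -1.4 2.8 0 0" --pt "-1 -1.4 2.8 0 0" --pt "-1 -1.4 2.8 0 0" --pt "-1 -1.4 2.8 0 0" --pt "-1 -1.4 2.8 0 0" --pt "-1 0 0 0 0"

```text
time: 2.7
position: [0.6129, 0.0319, 0.3617]
orientation: [[0.326, 0.945, -0.002], [0.945, -0.326, -0.001], [-0.002, -0.002, -1.0]]
ft_force: [-0.9, 0.7, -0.5]
opening: -0.002
```

```bash
cat >> h.py <<'E'
GT=(.567,-.044,-.328)
def toloc(p):
    d=np.array(p[:2])-GT[:2];c,s=np.cos(GT[2]),np.sin(GT[2]);return np.array([c*d[0]+s*d[1],-s*d[0]+c*d[1]]).round(4)
def st():
    s=sense();R=s["orientation"];print("t",round(s["time"],2),"TCP loc(fwd,left)",toloc(s["position"]),"z",round(s["position"][2],4),"x head",round(np.arctan2(R[1,0],R[0,0])-GT[2]-np.pi/2,4),"F",np.round(s["ft_force"],1),"op",round(s["opening"],2))
def look(n,seg=True):
    ims=[]
    for c in("side","top"):
        im=np.array(capture(c))[:,:,::-1].copy()
        P=px(c,loc(GT,.02,0,.08)).astype(int)
        x,y=np.clip(P[0]-80,0,480),np.clip(P[1]-80,0,240)
        ims.append(cv2.resize(im[y:y+160,x:x+160],(400,400),interpolation=cv2.INTER_CUBIC))
        for f in(spot_point,boxes_of):
            for r in f("knob",c)[:2]:
                p=tw(c,r["point"]); print(c,f.__name__,round(r["confidence"],2),toloc(p),p[2].round(3))
    cv2.imwrite(f"pics/{n}.png",np.hstack(ims)); st()
E
python3 -c "
from h import *
look('a1')"
```

```text
side call 0.78 [0.0373 0.0384] 0.202
side call 0.62 [0.0302 0.0221] 0.203
top call 0.5 [0.0405 0.0334] 0.208
top call 0.8 [0.0409 0.0369] 0.225
t 3.0 TCP loc(fwd,left) [0.0146 0.0904] z 0.3646 x head 0.0016 F [-0.3 -0.3 -0.5] op 0.0
```

View pics/a1.png

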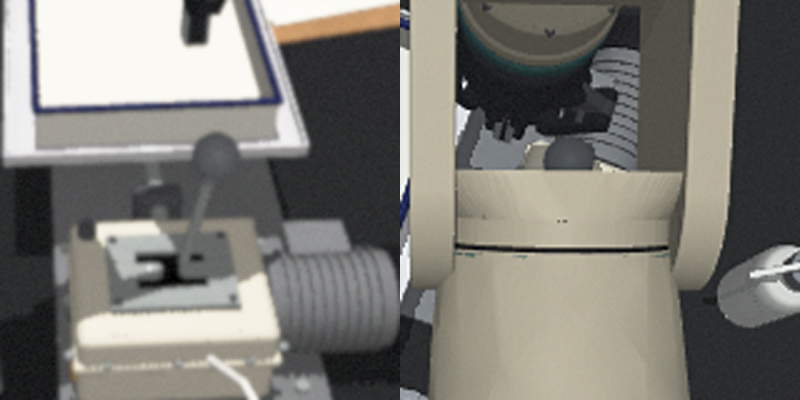

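>>> apply_moves --pt "-1 0 2 0 0" --pt "-1 0 2 0 0" --pt "-1 -1.35 2 0 0" --pt "-1 -1.35 2 0 0" --pt "-1 -1.35 0.2 0 0" --pt "-1 -1.35 0 0 0" --pt "-1 0 0 0 0"

```text
time: 3.58
position: [0.6698, -0.0433, 0.3646]
orientation: [[0.324, 0.946, 0.001], [0.946, -0.324, -0.001], [-0.0, 0.001, -1.0]]
ft_force: [0.1, -0.3, -0.5]
opening: 0.001
```

```bash
python3 -c "
from h import *
st()"
```

```text
t 3.58 TCP loc(fwd,left) [0.097  0.0338] z 0.3646 x head -0.0016 F [ 0.1 -0.3 -0.5] op 0.0
```

>>> apply_moves --pt "-1 0 0 2 0" --pt "-1 0 0 2 0" --pt "-1 0 0 2 0" --pt "-1 0 0 2 0" --pt "-1 0 0 1.6 0" --pt "-1 0 0 0 0" --pt "-1 0 0 0 0"

```text
time: 4.17
position: [0.6701, -0.0407, 0.2683]
orientation: [[0.321, 0.947, -0.001], [0.947, -0.321, 0.0], [0.0, -0.001, -1.0]]
ft_force: [0.5, -0.4, 0.2]
opening: -0.002
```

```bash
python3 -c "
from h import *
look('a2')"
```

```text
side call 0.97 [0.0397 0.0361] 0.204
side call 0.66 [0.0325 0.0267] 0.205
t 4.47 TCP loc(fwd,left) [0.0976 0.0359] z 0.2694 x head 0.0003 F [0.5 0.2 0.3] op -0.0
```

View pics/a2.png

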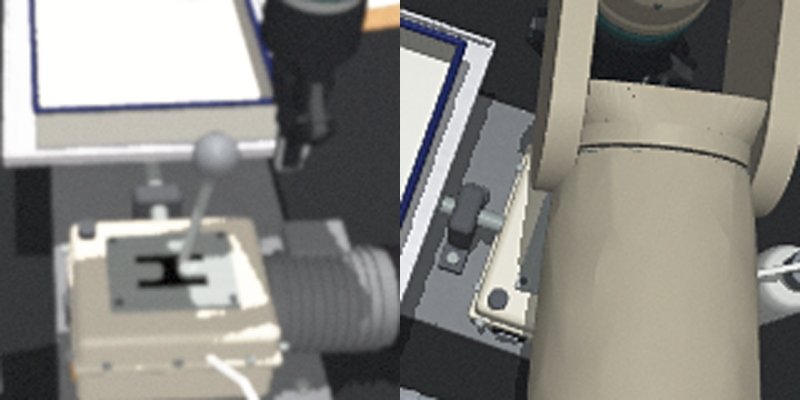

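>>> apply_moves --pt "-1 0 -0.6 0 0" --pt "-1 0 -0.6 0 0" --pt "-1 0 -0.6 0 0" --pt "-1 0 -0.4 0 0" --pt "-1 0 -0.4 0 0" --pt "-1 0 -0.4 0 0" --pt "-1 0 -0.4 0 0" --pt "-1 0 -0.4 0 0" --pt "-1 0 -0.4 0 0" --pt "-1 0 -0.4 0 0" --pt "-1 0 -0.4 0 0" --pt "-1 0 0 0 0"

```text
time: 5.47
position: [0.6229, -0.0252, 0.268]
orientation: [[0.322, 0.947, -0.0], [0.947, -0.322, 0.0], [0.0, -0.0, -1.0]]
ft_force: [3.0, -0.5, 3.0]
opening: 0.001
```

```bash
python3 -c "
from h import *
look('a3')"
```

```text
side call 0.78 [0.0183 0.0402] 0.205
top call 0.6 [0.0227 0.0369] 0.213
top call 0.54 [0.0306 0.0306] 0.231
top call 0.29 [0.0169 0.3133] 0.127
t 5.77 TCP loc(fwd,left) [0.0474 0.0357] z 0.2675 x head 0.0002 F [ 2.7 -0.3  2.5] op 0.0
```

View pics/a3.png

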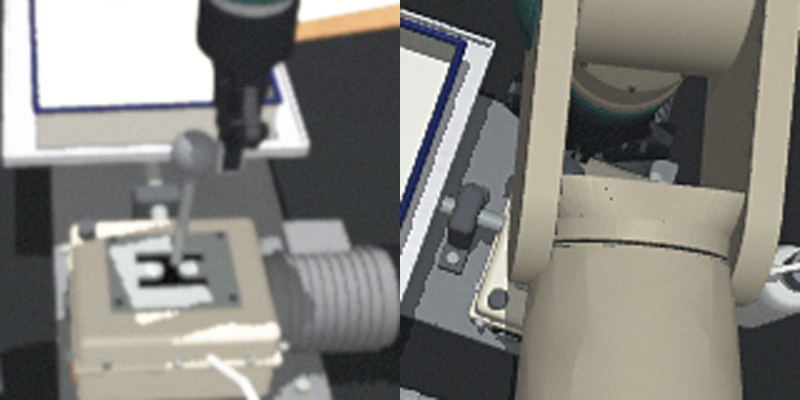

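>>> apply_moves --pt "-1 0 0.6 0 0" --pt "-1 0 0 0.6 0" --pt "-1 0 0 0.6 0" --pt "-1 0 -0.6 0 0" --pt "-1 0 -0.3 0 0" --pt "-1 0 -0.3 0 0" --pt "-1 0 -0.3 0 0" --pt "-1 0 -0.3 0 0" --pt "-1 0 -0.3 0 0" --pt "-1 0 0 0 0"

```text
time: 6.6
position: [0.609, -0.0204, 0.2567]
orientation: [[0.322, 0.947, 0.001], [0.947, -0.322, 0.0], [0.001, 0.001, -1.0]]
ft_force: [2.0, -0.7, -0.5]
opening: -0.002
```

```bash
python3 -c "
from h import *
look('a4')"
```

```text
side call 0.7 [-0.0004 -0.0004] -0.006
side call 0.59 [0.0038 0.0412] 0.205
side call 0.86 [0.0005 0.0249] 0.209
top call 0.52 [0.0075 0.0345] 0.215
top call 0.6 [0.0105 0.0296] 0.231
t 6.9 TCP loc(fwd,left) [0.0326 0.0358] z 0.2562 x head 0.0002 F [ 1.1 -0.5  1.9] op -0.0
```

View pics/a4.png

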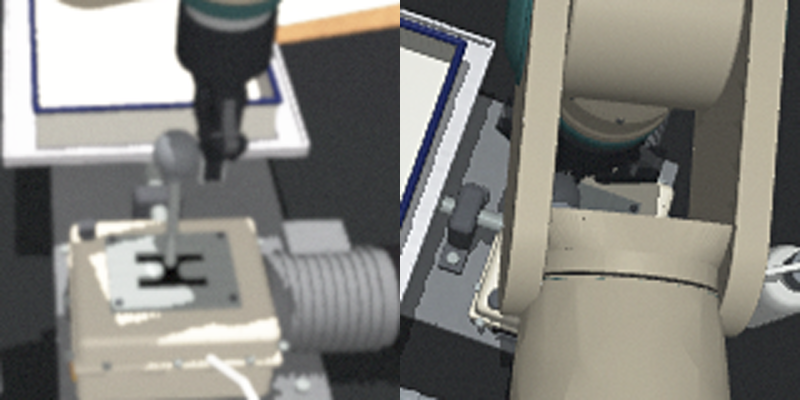

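>>> apply_moves --pt "-1 0 -0.2 0 0" --pt "-1 0 -0.2 0 0" --pt "-1 0 0 0 0" --pt "-1 0 1 0 0" --pt "-1 0 2 0 0" --pt "-1 1.5 0 0 0" --pt "-1 2 0 0 0" --pt "-1 2 0 0 0" --pt "-1 0.7 0 0 0" --pt "-1 0 0 0 0"

```text
time: 7.73
position: [0.6536, 0.0314, 0.255]
orientation: [[0.32, 0.948, -0.002], [0.948, -0.32, 0.0], [-0.0, -0.002, -1.0]]
ft_force: [0.9, -0.1, -0.8]
opening: -0.0
```

```bash
python3 -c "
from h import *
look('a5')
def kn(f,a):
    # stick dir: fore about y, across about x
    z=np.cos(f)*np.cos(a); return loc(GT,.165*np.sin(f),-.165*np.sin(a)*np.cos(f),-.06+.165*z)
for f in(-.05,0,.05): print(f,px('side',kn(f,-.24)),px('top',kn(f,-.24)))
for c in('side','top'):
    P=px(c,loc(GT,.02,0,.08)).astype(int);print(P-80)
"
```

```text
side call 0.63 [0.0006 0.0397] 0.205
side call 0.88 [-0.0013  0.0241] 0.208
t 8.03 TCP loc(fwd,left) [0.0585 0.0968] z 0.256 x head -0.0009 F [ 0.3 -0.5  0.6] op 0.0
-0.05 [351.91328638 201.55625664] [346.83372574 162.3640466 ]
0 [355.88562742 201.30039924] [348.11119141 158.45107504]
0.05 [359.84957818 201.22026845] [349.40507502 154.61996565]
[287 141]
[288  78]
```

View pics/a5.png

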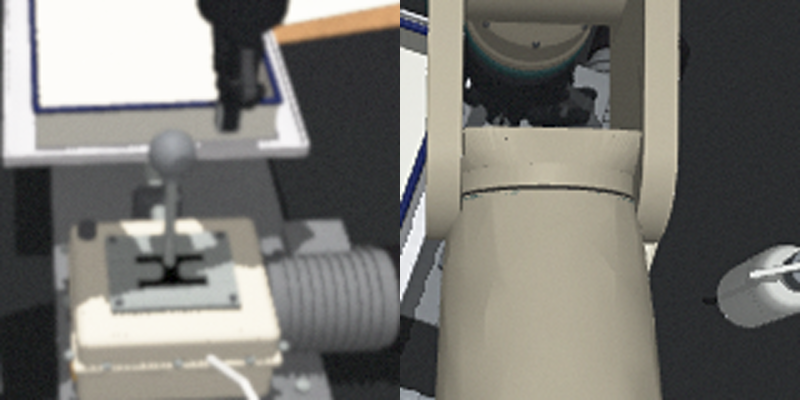

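>>> apply_moves --pt "-1 0 -2 0 0" --pt "-1 0 -2 0 0" --pt "-1 0 -1.85 0 0" --pt "-1 0 0 0 0" --pt "-1 -0.8 0 0 0" --pt "-1 -0.8 0 0 0" --pt "-1 -0.4 0 0 0" --pt "-1 -0.4 0 0 0" --pt "-1 -0.4 0 0 0" --pt "-1 -0.4 0 0 0" --pt "-1 0 0 0 0"

```text
time: 8.95
position: [0.589, 0.0178, 0.2584]
orientation: [[0.322, 0.947, 0.005], [0.947, -0.322, 0.001], [0.002, 0.004, -1.0]]
ft_force: [-0.2, 5.2, 8.3]
opening: 0.001
```

```bash
python3 -c "
from h import *
look('a6')"
```

```text
side call 0.93 [-0.0005  0.0296] 0.209
side call 0.85 [-0.0003  0.0127] 0.208
top call 0.43 [0.0031 0.0273] 0.216
top call 0.44 [-0.0073  0.0258] 0.222
t 9.25 TCP loc(fwd,left) [0.0009 0.066 ] z 0.2583 x head 0.0003 F [0.4 4.5 8.8] op -0.0
```

View pics/a6.png

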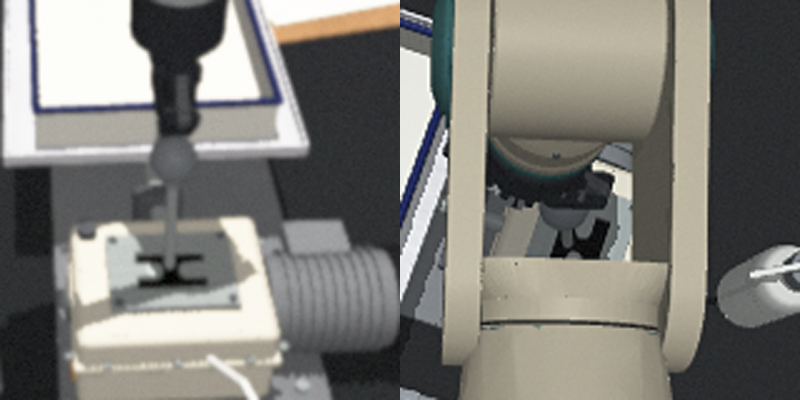

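>>> apply_moves --pt "-1 0.6 0 0 0" --pt "-1 0 0 -0.5 0" --pt "-1 0 0 -0.5 0" --pt "-1 -0.6 0 0 0" --pt "-1 -0.4 0 0 0" --pt "-1 -0.4 0 0 0" --pt "-1 -0.4 0 0 0" --pt "-1 0 0 0 0"

```text
time: 9.92
position: [0.5842, 0.0062, 0.2663]
orientation: [[0.323, 0.947, 0.001], [0.947, -0.323, 0.0], [0.001, 0.001, -1.0]]
ft_force: [0.6, 3.5, 3.3]
opening: 0.0
```

```bash
python3 -c "
from h import *
look('a7')"
```

```text
side call 0.62 [-0.0008  0.0248] 0.21
side call 0.68 [0.0007 0.0074] 0.213
top call 0.54 [0.0038 0.0194] 0.217
top call 0.52 [-0.0093  0.0183] 0.225
t 10.22 TCP loc(fwd,left) [-0.0001  0.0537] z 0.2656 x head 0.0003 F [1.3 1.8 2.7] op 0.0
```

View pics/a7.png

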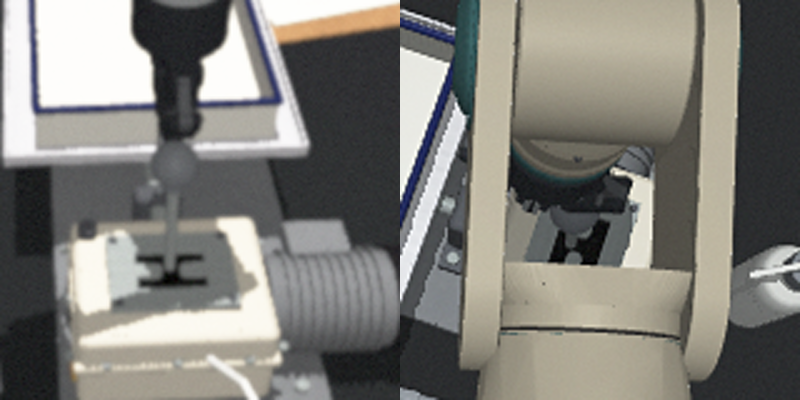

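>>> apply_moves --pt "-1 -0.4 0 0 0" --pt "-1 -0.4 0 0 0" --pt "-1 -0.4 0 0 0" --pt "-1 -0.4 0 0 0" --pt "-1 -0.4 0 0 0" --pt "-1 -0.4 0 0 0" --pt "-1 -0.4 0 0 0" --pt "-1 -0.4 0 0 0" --pt "-1 -0.4 0 0 0" --pt "-1 -0.4 0 0 0" --pt "-1 -0.4 0 0 0" --pt "-1 0 0 0 0"

```text
time: 11.22
position: [0.5698, -0.0357, 0.2657]
orientation: [[0.323, 0.946, -0.001], [0.946, -0.323, -0.0], [-0.001, -0.0, -1.0]]
ft_force: [-1.4, 2.0, 1.2]
opening: 0.004
```

```bash
python3 -c "
from h import *
look('a8')"
```

```text
side call 0.75 [-0.0014 -0.0233] 0.208
side call 0.69 [ 0.0003 -0.0284] 0.217
top call 0.68 [-0.0005 -0.0271] 0.217
top call 0.69 [-0.0076 -0.0215] 0.223
t 11.52 TCP loc(fwd,left) [-0.0001  0.0096] z 0.2655 x head 0.0001 F [0.8 0.8 1. ] op -0.0
```

View pics/a8.png

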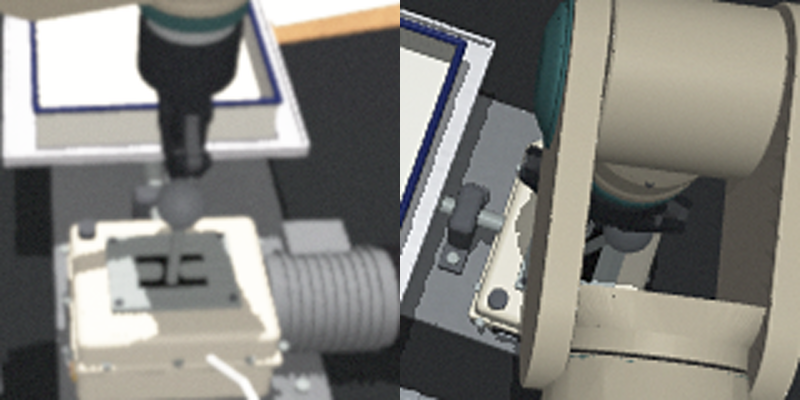

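Knob at left ≈ -0.025; about 14 mm more to the right-hand wall.

>>> apply_moves --pt "-1 -0.3 0 0 0" --pt "-1 -0.3 0 0 0" --pt "-1 -0.3 0 0 0" --pt "-1 -0.3 0 0 0" --pt "-1 0 0 0 0" --pt "-1 0 0 0 0"

```text
time: 12.02
position: [0.5661, -0.0465, 0.2657]
orientation: [[0.322, 0.947, -0.0], [0.947, -0.322, -0.0], [-0.0, -0.0, -1.0]]
ft_force: [0.2, 2.5, -1.1]
opening: 0.004
```

```bash
python3 -c "
from h import *
look('a9')
def kn(f,a):
    z=np.cos(f)*np.cos(a); return loc(GT,.165*np.sin(f),-.165*np.sin(a)*np.cos(f),-.06+.165*z)
for a in(.15,.2,.24): print(a,(px('side',kn(0,a))-[287,141])*2.5)
"
```

```text
side call 0.85 [-0.0007 -0.0371] 0.207
side call 0.56 [-0.0001 -0.0414] 0.212
top call 0.68 [ 0.0019 -0.0368] 0.214
top call 0.53 [-0.0096 -0.0329] 0.224
t 12.32 TCP loc(fwd,left) [ 0.     -0.0024] z 0.266 x head 0.0002 F [ 0.4  0.1 -0.8] op -0.0
0.15 [182.78217704 202.91249404]
0.2 [184.06930848 211.6500457 ]
0.24 [185.07594659 218.93074864]
```

View pics/a9.png

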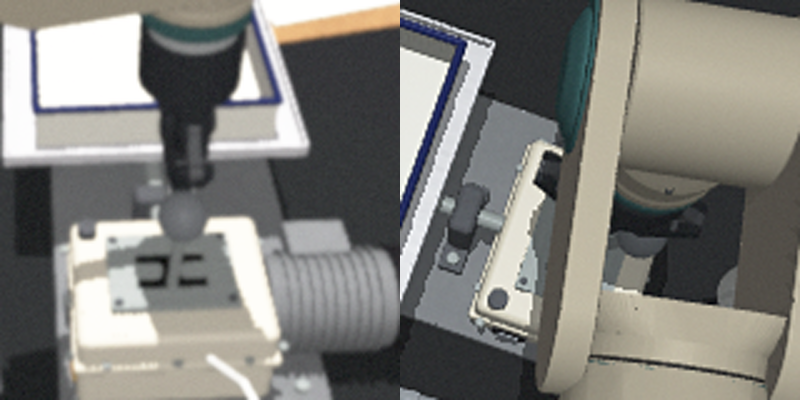

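>>> apply_moves --pt "-1 -0.2 0 0 0" --pt "-1 0 0 0 0" --pt "-1 1 0 0 0" --pt "-1 1.8 0 0 0" --pt "-1 0 -2 0 0" --pt "-1 0 -2 0 0" --pt "-1 0 -2 0 0" --pt "-1 -2 0 0 0" --pt "-1 -2 0 0 0" --pt "-1 -2.2 0 0.4 0" --pt "-1 0 0 0.4 0" --pt "-1 0 0 0 0"

```text
time: 13.32
position: [0.4977, -0.0613, 0.2574]
orientation: [[0.324, 0.946, -0.001], [0.946, -0.324, -0.0], [-0.0, -0.001, -1.0]]
ft_force: [-0.4, 0.2, -0.0]
opening: 0.003
```

```bash
python3 -c "
from h import *
look('b1')"
```

```text
side call 0.98 [ 0.0011 -0.0357] 0.206
side call 0.7 [ 0.0034 -0.0405] 0.214
top call 0.74 [-0.1613  0.0328] 0.014
t 13.62 TCP loc(fwd,left) [-0.0599 -0.0376] z 0.2581 x head 0.0012 F [-0.6  0.4  0.8] op 0.0
```

View pics/b1.png

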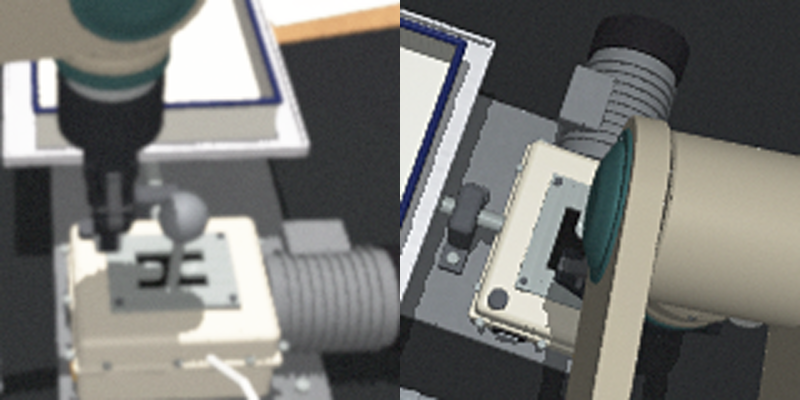

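>>> apply_moves --pt "-1 0 0.9 0 0" --pt "-1 0 0.9 0 0" --pt "-1 0 0.5 0 0" --pt "-1 0 0.4 0 0" --pt "-1 0 0.4 0 0" --pt "-1 0 0.4 0 0" --pt "-1 0 0.4 0 0" --pt "-1 0 0.4 0 0" --pt "-1 0 0.4 0 0" --pt "-1 0 0.4 0 0" --pt "-1 0 0 0 0"

```text
time: 14.53
position: [0.5466, -0.0776, 0.2578]
orientation: [[0.322, 0.947, 0.0], [0.947, -0.322, 0.0], [0.0, 0.0, -1.0]]
ft_force: [-2.0, 0.3, 1.6]
opening: -0.002
```

```bash
python3 -c "
from h import *
look('b2')"
```

```text
side call 0.65 [ 0.019  -0.0353] 0.206
side call 0.64 [ 0.0203 -0.0455] 0.208
side call 0.47 [ 0.0187 -0.047 ] 0.213
t 14.83 TCP loc(fwd,left) [-0.0091 -0.0383] z 0.2578 x head 0.0003 F [-0.9  0.5  0.8] op -0.0
```

View pics/b2.png

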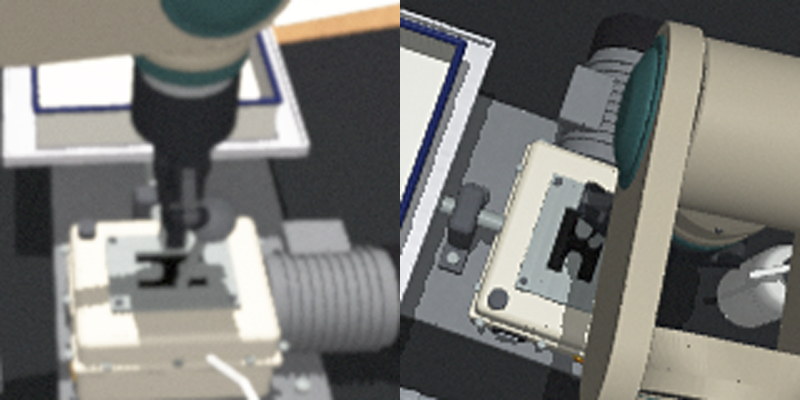

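Knob is at ≈ 0.02 forward in the right slot, force low. About 35 mm more.

>>> apply_moves --pt "-1 0 0.4 0 0" --pt "-1 0 0.4 0 0" --pt "-1 0 0.4 0 0" --pt "-1 0 0.4 0 0" --pt "-1 0 0.4 0 0" --pt "-1 0 0.4 0 0" --pt "-1 0 0.3 0 0" --pt "-1 0 0.2 0 0" --pt "-1 0 0 0 0"

```text
time: 15.58
position: [0.5741, -0.0869, 0.2577]
orientation: [[0.322, 0.947, 0.001], [0.947, -0.322, -0.0], [0.0, 0.001, -1.0]]
ft_force: [-1.2, 0.5, -0.3]
opening: 0.001
```

```bash
python3 -c "
from h import *
look('b3')"
```

```text
side call 0.73 [-0.0039  0.0001] 0.112
side call 0.71 [ 0.0523 -0.0364] 0.203
side call 0.51 [ 0.0484 -0.0454] 0.2
top call 0.4 [ 0.0261 -0.0154] 0.126
top call 0.4 [ 0.0309 -0.1609] 0.126
t 15.88 TCP loc(fwd,left) [ 0.0202 -0.0383] z 0.2585 x head 0.0002 F [-0.3 -0.3  0.2] op 0.0
```

Approaching the stop; small steps while watching the force.

>>> apply_moves --pt "-1 0 0.2 0 0" --pt "-1 0 0.2 0 0" --pt "-1 0 0 0 0"

```text
time: 16.13
position: [0.5776, -0.0879, 0.2578]
orientation: [[0.322, 0.947, -0.0], [0.947, -0.322, 0.0], [0.0, -0.0, -1.0]]
ft_force: [-1.0, 1.8, -1.0]
opening: 0.003
```

>>> apply_moves --pt "-1 0 0.15 0 0" --pt "-1 0 0 0 0"

```text
time: 16.3
position: [0.5788, -0.0883, 0.2575]
orientation: [[0.322, 0.947, -0.001], [0.947, -0.322, 0.001], [0.0, -0.001, -1.0]]
ft_force: [-1.8, 1.9, -0.5]
opening: -0.0
```

```bash
python3 -c "
from h import *
look('b4')
def kn(f,a):
    z=np.cos(f)*np.cos(a); return loc(GT,.165*np.sin(f),-.165*np.sin(a)*np.cos(f),-.06+.165*z)
for f in(.28,.31,.34): print(f,kn(f,.24).round(3),(px('side',kn(f,.24))-[287,141])*2.5)
"
```

```text
side call 0.8 [ 0.0582 -0.0313] 0.196
side call 0.78 [ 0.0499 -0.0447] 0.197
top call 0.18 [-0.009   0.0901] 0.112
t 16.6 TCP loc(fwd,left) [ 0.0254 -0.0382] z 0.2577 x head 0.0003 F [-2.9  2.4 -2.1] op 0.0
0.28 [ 0.598 -0.094  0.206] [242.61936214 220.48562006]
0.31 [ 0.603 -0.096  0.205] [248.3903885  221.14682789]
0.34 [ 0.607 -0.097  0.203] [254.05634073 221.89988058]
```

View pics/b4.png

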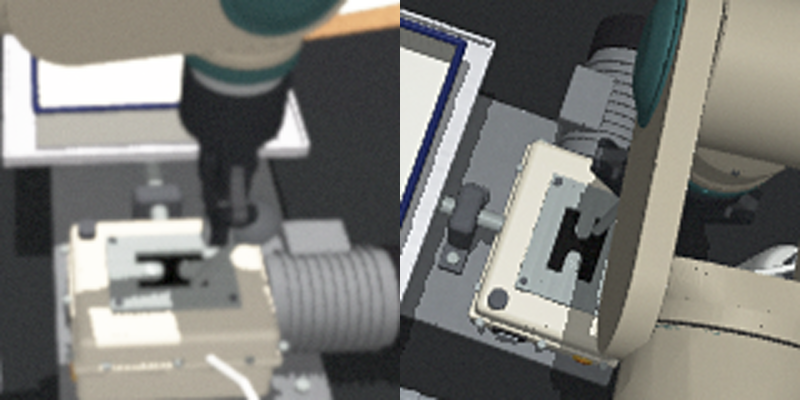

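>>> apply_moves --pt "-1 0 0.15 0 0" --pt "-1 0 0 0 0"

```text
time: 16.77
position: [0.5801, -0.0889, 0.2576]
orientation: [[0.322, 0.947, -0.001], [0.947, -0.322, 0.0], [0.0, -0.001, -1.0]]
ft_force: [-4.8, 2.3, -2.4]
opening: -0.0
```

>>> apply_moves --pt "-1 0 0.1 0 0" --pt "-1 0 0 0 0"

```text
time: 16.93
position: [0.5809, -0.0891, 0.2574]
orientation: [[0.322, 0.947, -0.002], [0.947, -0.322, 0.001], [0.0, -0.002, -1.0]]
ft_force: [-5.2, 3.2, -2.0]
opening: 0.001
```

>>> apply_moves --pt "-1 0 0.1 0 0" --pt "-1 0 0 0 0"

```text
time: 17.1
position: [0.5817, -0.0893, 0.2572]
orientation: [[0.322, 0.947, -0.002], [0.947, -0.322, 0.001], [0.0, -0.003, -1.0]]
ft_force: [-5.6, 4.0, -2.3]
opening: 0.0
```

>>> apply_moves --pt "-1 0 -0.5 0 0" --pt "-1 0 -1.5 0 0" --pt "-1 0 -2.5 0 0" --pt "-1 0 -3 0 0" --pt "-1 0 0 -2 0" --pt "-1 0 0 -2 0" --pt "-1 0 -2 0 0" --pt "-1 0 0 0 0"

```text
time: 17.77
position: [0.4916, -0.0589, 0.3006]
orientation: [[0.322, 0.947, 0.006], [0.947, -0.322, -0.002], [0.0, 0.006, -1.0]]
ft_force: [0.2, 0.4, -0.6]
opening: -0.0
```

```bash
python3 -c "
from h import *
look('b5')"
```

```text
side call 0.97 [ 0.0563 -0.0341] 0.197
side call 0.16 [-0.0016  0.004 ] -0.004
side call 0.93 [ 0.0496 -0.0398] 0.201
top call 0.19 [-0.165   0.0292] 0.015
t 18.07 TCP loc(fwd,left) [-0.0656 -0.0384] z 0.2974 x head -0.0001 F [-0.5  0.4 -0.1] op -0.0
```

View pics/b5.png

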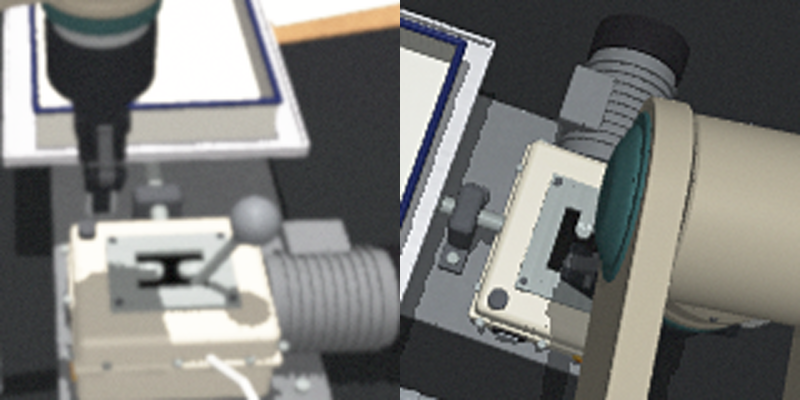

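>>> apply_moves --pt "-1 0 0 -3 0" --pt "-1 0 0 -3 0" --pt "-1 2.5 -2.5 0 0" --pt "-1 2.5 -2.5 0 0" --pt "-1 3 -2 0 0" --pt "-1 3 0 0 0" --pt "-1 3 0 0 0" --pt "-1 3 0 0 0" --pt "-1 3 0 0 0" --pt "-1 3 0 0 0" --pt "-1 0 0 0 0" --pt "-1 0 0 0 0"

```text
time: 19.07
position: [0.5004, 0.1823, 0.3567]
orientation: [[0.32, 0.947, -0.002], [0.947, -0.32, -0.001], [-0.001, -0.001, -1.0]]
ft_force: [0.3, -0.3, -0.8]
opening: 0.003
```

```bash
python3 -c "
from h import *
look('b6')
for c in('side','top'):
    for l in('wash_bottle','jar','tray','brush'):
        for r in spot_point(l,c)[:1]: print(c,l,round(r['confidence'],2),tw(c,r['point']).round(3))
    im=np.array(capture(c))[:,:,::-1]; cv2.imwrite(f'pics/{c}1.png',im)
a=[cv2.resize(cv2.imread(f'pics/top{i}.png'),(400,250)) for i in(0,1)]
b=[cv2.resize(cv2.imread(f'pics/side{i}.png'),(400,250)) for i in(0,1)]
cv2.imwrite('pics/cmp.png',np.vstack([np.hstack(a),np.hstack(b)]))
"
```

```text
side call 0.93 [ 0.0562 -0.0344] 0.196
top call 0.84 [ 0.0608 -0.0352] 0.204
top call 0.67 [ 0.0453 -0.0308] 0.213
top call 0.51 [ 0.0148 -0.1767] 0.121
t 19.37 TCP loc(fwd,left) [-0.1358  0.1908] z 0.3582 x head -0.0011 F [ 0.6 -0.3 -0.9] op 0.0
side wash_bottle 0.96 [ 0.539 -0.234 -0.001]
side jar 0.62 [ 0.39  -0.14   0.002]
side tray 0.61 [0.673 0.246 0.119]
side brush 0.86 [0.419 0.047 0.001]
top wash_bottle 0.65 [ 0.536 -0.234  0.003]
top jar 0.98 [ 0.389 -0.144 -0.002]
top brush 0.77 [ 0.424  0.044 -0.   ]
```

View pics/cmp.png

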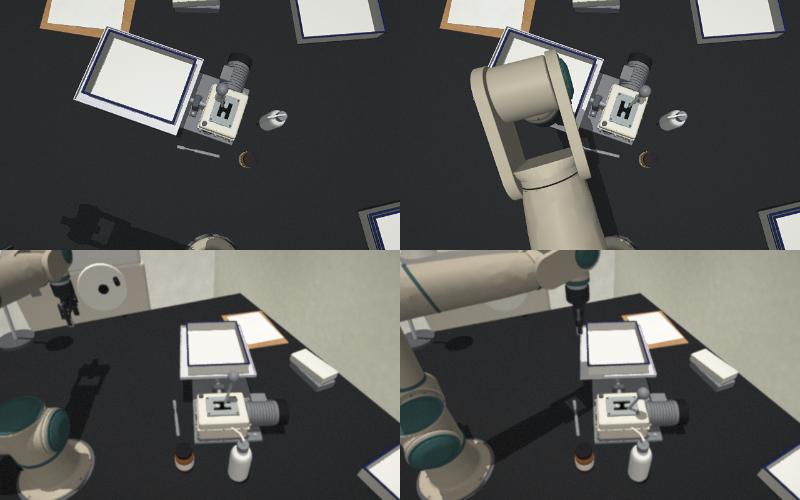

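View pics/b6.png

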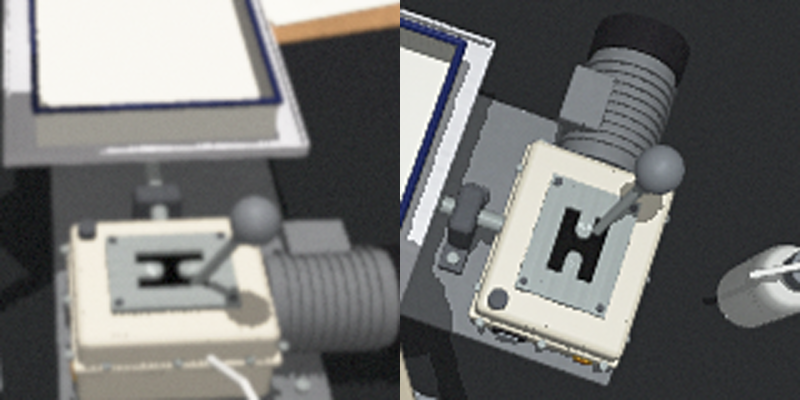

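The stick is at the forward end of the right-hand slot, the hand is clear and the loose things look unmoved, so I'm handing in.

```bash
python3 -c "
from bench import *
print(finish_job())"
```

```text
the job is handed in; nothing more can be done
None
```

The gearstick is in third, and I handed the job in at about 20 s. With the shut fingertips I pushed the knob back about 39 mm to the cross channel. I then pushed it right to the far wall and forward until it met the yielding stop, and took the hand away.

**Knob position:** in both pictures the knob is at the forward end of the right-hand slot. The networks put it 56–61 mm forward and about 35 mm right of the gate centre. Fully home would be about 55 mm forward and 37 mm right. In the side picture the ball is within about 2 pixels (enlarged crop) of where a forward lean of 0.34 rad would put it.

**Forces:** the wrist readings I took stayed at about 10 N or below. The highest came early in the crossing, when the finger backs rode on the top of the ball. I raised the hand 10 mm and the force dropped. At the forward stop it read about 7 N.

**Bystanders:** the wash bottle and jar measured within about 5 mm of where they started. I took no starting measurement of the tray or brush; they look unmoved when the before and after pictures are compared. The top camera did not find the tray in the last check because the arm covered part of it.

**Disagreements:** the networks' knob readings differed by up to about 15 mm. The ones that give the middle of the visible surface were furthest off, so I went by the point readings and the pictures.

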